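Lay out the sharpening station

ROBOT

A 7-joint arm with a two-finger parallel gripper is mounted at the origin on a cart in front of the work surface, level with it; the furniture and walls round the work are solid. World frame = base frame: x ahead of the robot, y to its left, z up, the work surface at z = 0. Lengths are in mm, angles in rad, forces in N, time in s.
With the tool pointing down it reaches from about 425 to 925 mm from the base axis. Payload 6.8 kg.
Tool frame: the origin (TCP) lies at the very end of the fingers, on their centre line; the grasp point (between the pads) lies 19 mm behind it (ctrl.tcp_to_grasp is the distance from the TCP to the grasp point, in mm); z points along the fingers, y is the line along which they close (so a half turn about z gives the same grasp; the last joint's range is limited). The gripper opens to 85 mm and grips with 20 to 120 N. Pads are 22 mm wide; open, the fingers measure 114 mm over their backs; the gripper's body (76 mm by 85 mm) begins 54 mm behind the grasp point. The pads swing forward as they close: fully open they stand 13 mm farther back than shut.
Start: joints at [-1.279, 0.477, 0.022, 1.555, -0.011, 1.109, -0.083], TCP at [262.731, 621.788, 202.008] pointing down, gripper open.
Joint ranges: [-2.96, 2.96], [-0.34, 2.1], [-1.41, 1.46], [0.24, 2.44], [-1.37, 4.51], [0.17, 1.92], [-2.96, 2.96]. Speed limits (rad/s): [2.39, 2.39, 3.14, 3.14, 3.14, 3.14, 3.14].

INTERFACE

Orientations are given as a 3x3 rotation matrix whose columns are the frame's x, y, z axes.
In Python, from cell import ctrl, jaws, kinematics, read_camera gives the robot as it stands. Calls block until the motion is done:
- ctrl.move_ptp(position, orientation): joint-space move of the TCP to a pose.
- ctrl.move_straight(position, rot=None, velocity=150, threshold=None): straight line of the TCP; rot=None keeps the orientation; velocity is the mean speed in mm/s. With threshold (N) it stops when the force on the tool has changed by that much, and returns True; else False.
- ctrl.move_joints(angles): joint-space move.
- jaws.set_gripper(opening, strength=None): finger opening in mm; strength is the grip in N (None keeps the last); returns when the fingers have stopped.
- ctrl.wait(seconds).
- kinematics.inverse_kinematics(position, orientation): joint angles nearest the present ones, or None.
- read_camera(name): name is "scene" or "top"; returns a dict with "img" (480x640x3 uint8, red, green, blue), "range_z" (480x640 float32, mm along the optical axis (not along the pixel's ray), 0 where there is no reading), "mtx" (3x3 intrinsics, pixels), "k1" (the pictures are not rectified: a ray, as slopes to the right and down, at radius r is drawn at 1 + k1 r^2 times it, then the intrinsics apply), "T" (4x4, takes a point from camera to world coordinates). Camera axes: x right, y down, z forward; pixel columns grow to the right and rows downward; lengths in mm; the calibration is good to about 2 mm. A picture is of the moment at which its call begins.
A pose or a line that the arm cannot do raises ctrl.IKError and nothing moves.
- ctrl.sign_off(): hands the job in; it is judged then, once.
Readings, each from a call of its own:
- ctrl.current_time_s(): time.
- ctrl.current_joint_positions(): joint angles.
- ctrl.current_dq(): joint speeds.
- ctrl.current_joint_efforts(): joint torques, N m.
- ctrl.current_tool_pos(): TCP position.
- ctrl.current_eef_rot(): TCP orientation.
- ctrl.current_wrist_force(): force on the tool from outside, world axes, zero at the start.
- ctrl.current_wrist_torque(): the same for the moment, N m.
- ctrl.current_grip_width(): finger opening in mm.
- ctrl.current_grip_force(): force on a finger pad.
Only numpy, scipy, OpenCV 4.12 (cv2) and the standard library are available. Lean on these libraries where they do the work, as an engineer would, in place of code of your own. Each camera call takes 0.05 s, during which the arm holds its last target. There are 200 camera calls.

TASK

Set up the sharpening station for the chisel: take the stack of three sharpening stones apart and bed each stone flat down in the recess of its own holder, the one it fits. Of the two identical oil bottles, find the full one by lifting and stand it in the drip dish; leave the empty one standing upright on the bench, clear of the dish. Set everything down gently, without dropping it or tipping a bottle over.

Things in the scene. Friction and masses are not known exactly. Their poses are not given: they have to be found in the camera images.
- coarse_stone: coarse sharpening stone, the largest of three plain rectangular blocks, 130 x 64 x 24 mm (length x width x thickness), dark grey, about 450 g, starts lying flat at the bottom of the stack. Origin: centre of its underside; y runs along its length, x across its width, z up. Grip it across its width from above.
- medium_stone: medium sharpening stone, the middle of three plain rectangular blocks, 108 x 50 x 22 mm (length x width x thickness), brown, about 260 g, starts lying flat at the middle of the stack, on the largest stone. Origin: centre of its underside; y runs along its length, x across its width, z up. Grip it across its width from above.
- fine_stone: fine sharpening stone, the smallest of three plain rectangular blocks, 86 x 36 x 20 mm (length x width x thickness), off-white, about 130 g, starts lying flat at the top of the stack. Origin: centre of its underside; y runs along its length, x across its width, z up. Grip it across its width from above.
- coarse_holder: wooden holder of the coarse stone, the largest of three alike holders, fixed to the bench. 162 x 96 mm outside, with a black rubber-lined recess 142 x 76 mm (6 mm larger all round than its stone). Recess floor 8 mm and top of the rails 15 mm above the bench; each long rail has a 44 mm wide finger notch at its middle. Origin: centre of its underside, on the bench; y runs along its length, z up.
- medium_holder: wooden holder of the medium stone, the middle of three alike holders, fixed to the bench. 140 x 82 mm outside, with a black rubber-lined recess 120 x 62 mm (6 mm larger all round than its stone). Recess floor 8 mm and top of the rails 15 mm above the bench; each long rail has a 44 mm wide finger notch at its middle. Origin: centre of its underside, on the bench; y runs along its length, z up.
- fine_holder: wooden holder of the fine stone, the smallest of three alike holders, fixed to the bench. 118 x 68 mm outside, with a black rubber-lined recess 98 x 48 mm (6 mm larger all round than its stone). Recess floor 8 mm and top of the rails 15 mm above the bench; each long rail has a 44 mm wide finger notch at its middle. Origin: centre of its underside, on the bench; y runs along its length, z up.
- drip_dish: round shallow steel dish, an upturned jar lid, 62 mm outside, 57 mm inside, rim 10 mm and inner floor 3 mm above the bench, fixed to the bench. Origin: centre of its underside. (A tall white panel, 0.47 m high and fixed, leans at the left of the work, y over 0.28 and x over 0.56: approach from the front or the right.)
- oil_bottle_1: amber dropper bottle with black rubber top, 34 mm in diameter, 102 mm high (straight body up to 62 mm, neck 24 mm thick up to 77 mm, then the dropper), standing upright on the bench; looks the same as oil_bottle_2. One of the two is full (about 170 g) and the other empty (about 50 g): only lifting tells which. Origin: centre of its underside; z up.
- oil_bottle_2: amber dropper bottle with black rubber top, 34 mm in diameter, 102 mm high (straight body up to 62 mm, neck 24 mm thick up to 77 mm, then the dropper), standing upright on the bench; looks the same as oil_bottle_1. One of the two is full (about 170 g) and the other empty (about 50 g): only lifting tells which. Origin: centre of its underside; z up.
Things that resemble listed ones, but are neither listed nor needed, are in the scene too. What is shaped like the oil_bottle_1 but green is not meant.

How it is judged:
By the outcome, as a careful person would: the job done as asked, in the order asked, and still so for the second after the job is handed in, with the robot touching nothing.
It also fails if it takes over 125 s, if anything falls off the work surface, if the arm or the gripper's body presses on something with over 40 N, if the wrist force passes 120 N, or if a joint passes its speed limit or range.

## Working session

There is one attempt and no reset: what is moved stays moved. The work goes in short steps, each a Python script; the robot and the scene stay as the last script left them, time stands still between calls to the robot, and variables do not carry over. Pictures are saved under pics/ and viewed, at most 14 in all, crops included, and the job is handed in when it is done.

```bash
mkdir -p pics; ls
python3 - <<'E'
from cell import ctrl, jaws, read_camera
import cv2
for n in("scene","top"):
    c=read_camera(n); cv2.imwrite(f"pics/{n}0.png",c["img"][:,:,::-1]); print(n,c["mtx"].round(1).tolist(),c["k1"],c["T"].round(3).tolist(),(c["range_z"]>0).mean())
print(ctrl.current_time_s())
E
```

```text
pics
scene [[567.4, 0.0, 317.4], [0.0, 567.4, 241.9], [0.0, 0.0, 1.0]] 0.06037657675198556 [[0.547, -0.484, 0.683, -14.996], [-0.837, -0.318, 0.445, -473.765], [0.002, -0.815, -0.579, 574.593], [0.0, 0.0, 0.0, 1.0]] 0.9941015625
top [[579.9, 0.0, 312.2], [0.0, 579.9, 240.4], [0.0, 0.0, 1.0]] -0.05096772015708103 [[-0.019, -0.988, 0.151, 423.734], [-1.0, 0.016, -0.021, -72.224], [0.018, -0.151, -0.988, 975.042], [0.0, 0.0, 0.0, 1.0]] 0.9959309895833334
0.1
```

View pics/scene0.png

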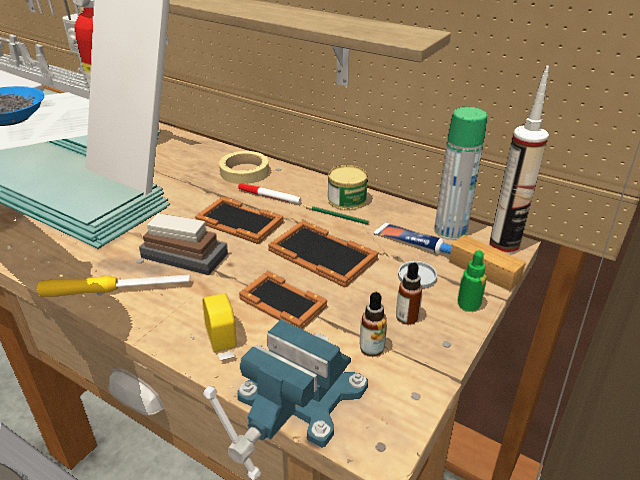

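View pics/top0.png

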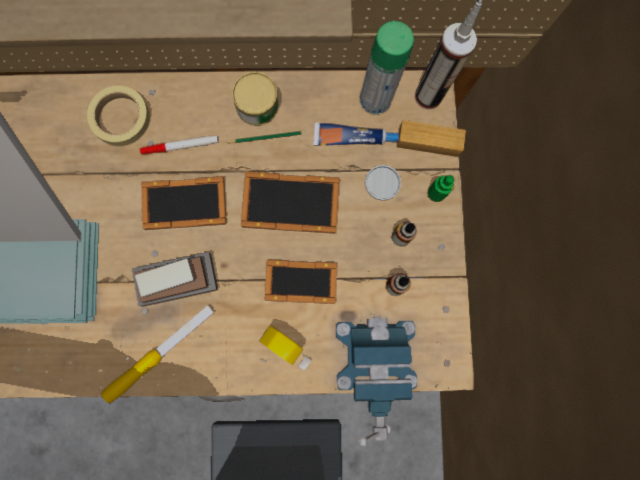

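The scene view shows the stack left at (185,243) and three holders. In the top view: medium holder (184,203), coarse (291,202), fine (301,281), dish (383,183), amber bottles (405,232) and (399,284), green decoy (441,187), stack (174,279), vise (378,355), yellow block (281,345).

```bash
cat > h.py <<'E'
from cell import ctrl, jaws, kinematics, read_camera
import cv2, numpy as np
def rays(c,px):
    u=cv2.undistortPoints(np.float64(px).reshape(-1,1,2),c["mtx"],np.array([c["k1"],0,0,0.]))[:,0]
    return np.c_[u,np.ones(len(u))]
def plane(c,px,z):
    d=rays(c,px)@c["T"][:3,:3].T; o=c["T"][:3,3]
    return o+d*((z-o[2])/d[:,2])[:,None]
def cloud(c):
    v,u=np.mgrid[:480,:640]; p=rays(c,np.c_[u.ravel(),v.ravel()])*c["range_z"].reshape(-1,1)
    return (p@c["T"][:3,:3].T+c["T"][:3,3]).reshape(480,640,3)
def rect(p):   # centre, length, width, yaw of length axis from +y
    (cx,cy),(w,h),_=r=cv2.minAreaRect(np.float32(p[:,:2])); b=cv2.boxPoints(r)
    e=b[1]-b[0]; f=b[2]-b[1]; L=e if e@e>f@f else f
    if L[1]<0:L=-L
    return np.array([cx,cy]),max(w,h),min(w,h),np.arctan2(-L[0],L[1])
def blob(mask,seed):
    n,l,s,ce=cv2.connectedComponentsWithStats(mask.astype(np.uint8))
    i=min(range(1,n),key=lambda i:np.hypot(*(ce[i]-seed))+(1e3 if s[i,4]<60 else 0))
    k=cv2.findContours((l==i).astype(np.uint8),cv2.RETR_EXTERNAL,cv2.CHAIN_APPROX_NONE)[0]
    return max(k,key=len)[:,0],l==i
E
python3 - <<'E'
from h import *
c=read_camera("top"); P=cloud(c); hsv=cv2.cvtColor(c["img"],cv2.COLOR_RGB2HSV); V=hsv[...,2]
print("bench z",np.median(P[240:270,230:260,2]),P[240:270,230:260,2].std())
for n,s in(("medium",(184,203)),("coarse",(291,202)),("fine",(301,281))):
    k,_=blob(V<60,s); r=rect(plane(c,k,8)); print("recess",n,r)
for n,s in(("medium",(184,203)),("coarse",(291,202)),("fine",(301,281))):
    m=np.zeros((480,640),bool); x,y=s; m[y-35:y+35,x-52:x+52]=1
    m&=(P[...,2]>4)
    k,_=blob(m,s); r=rect(plane(c,k,15)); print("outer",n,r)
for n,lo,hi,z in(("fine",58,75,66),("medium",38,75,46),("coarse",16,75,24)):
    m=(P[...,2]>lo)&(P[...,2]<hi); k,_=blob(m,(174,279)); print("stack",n,rect(plane(c,k,z)), np.median(P[_][:,2]))
for s in((405,232),(399,284),(441,187)):
    x,y=s;q=P[y-25:y+25,x-20:x+20].reshape(-1,3)
    t=q[q[:,2]>85]; b=q[(q[:,2]>15)&(q[:,2]<125)]; print("bottle",t.mean(0),t[:,2].max(),len(t),b.min(0),b.max(0))
q=P[150:215,355:415].reshape(-1,3);m=np.zeros((480,640),bool);m[160:205,360:405]=1
m&=(hsv[...,1]<60); k,_=blob(m,(383,183)); (p,rad)=cv2.minEnclosingCircle(np.float32(plane(c,k,10)[:,:2])); print("dish",p,rad)
E
```

```text
bench z -0.17340054885573863 72.51424773427071
recess medium (array([639.74591064, 126.03383636]), 116.90727233886719, 59.387855529785156, np.float32(0.06260298))
recess coarse (array([638.77679443, -55.58728027]), 138.517333984375, 73.26988220214844, np.float32(-0.08170294))
recess fine (array([502.86868286, -71.60066223]), 94.19439697265625, 45.2210807800293, np.float32(-0.064498305))
outer medium (array([638.70391846, 124.84197998]), 142.1029815673828, 84.18486022949219, np.float32(0.0519894))
outer coarse (array([637.08184814, -55.90301514]), 162.9599151611328, 100.8288803100586, np.float32(-0.0800244))
outer fine (array([502.31100464, -72.31804657]), 117.70602416992188, 68.24507141113281, np.float32(-0.06312789))
stack fine (array([507.76068115, 141.84875488]), 86.16394805908203, 36.927982330322266, np.float32(0.2965622)) 65.91413336734865
stack medium (array([507.00604248, 136.48136902]), 108.08140563964844, 52.64664840698242, np.float32(0.22111827)) 64.28114285800643
stack coarse (array([509.05667114, 135.64587402]), 130.36012268066406, 64.90727996826172, np.float32(0.19978458)) 46.828023011376786
bottle [ 557.82572615 -222.13562494  201.54823732] 975.0422428476655 75 [ 559.16679421 -257.64166976   15.21922214] [ 591.69033321 -226.58784897  101.95153937]
bottle [ 486.37150531 -213.75199918  183.92660156] 975.0422428476655 80 [ 476.0214236  -246.10945158   16.0689619 ] [ 510.68565959 -213.34998636  102.22226228]
bottle [ 623.20050674 -277.56658504  206.69139398] 975.0422428476655 87 [ 634.43552937 -323.87422921   15.03788465] [ 669.15879164 -290.7743107   101.98484795]
dish (670.34912109375, -215.5497283935547) 31.95724105834961
```

```bash
cat >> h.py <<'E'
def ori(yaw):  # tool down, closing axis at yaw from world x; the half turn with smaller |j7| chosen
    best=None
    for y in(yaw,yaw+np.pi):
        Y=np.array([np.cos(y),np.sin(y),0]); Z=np.array([0,0,-1.])
        R=np.c_[np.cross(Y,Z),Y,Z]; q=kinematics.inverse_kinematics([560,0,200],R)
        if q is not None and (best is None or abs(q[6])<best[0]): best=(abs(q[6]),R)
    return best[1]
E
python3 - <<'E'
from h import *
for n in("top","scene"):
    c=read_camera(n); P=cloud(c).reshape(-1,3); z=P[:,2]
    for x,y in((575,-242),(493,-230),(670,-215)):
        m=(np.hypot(P[:,0]-x,P[:,1]-y)<22)&(z>85)&(z<120); b=(np.hypot(P[:,0]-x,P[:,1]-y)<28)&(z>20)&(z<60)
        print(n,P[m].mean(0) if m.any() else None,P[b].min(0) if b.any() else 0,P[b].max(0) if b.any() else 0)
    for x,y,r in((508,142,15),(639,125,15),(638,-56,15)):
        m=(np.hypot(P[:,0]-x,P[:,1]-y)<r); print(np.median(z[m]))
    m=(np.hypot(P[:,0]-508,P[:,1]-142)<60)&(z>62)&(z<72); print("fine",rect(P[m]))
    m=(abs(P[:,0]-380)<90)&(abs(P[:,1]+200)<70)&(z<250); print("vise top",z[m].max(), P[m&(z>20)].max(0))
print(ctrl.current_eef_rot().round(2).tolist())
for p,a in(((480,35,60),0),((508,142,100),.3),((639,125,150),.06),((638,-56,150),-.08),((503,-72,150),-.06),((575,-242,150),1.57),((493,-230,150),1.57),((670,-215,150),1.57)):
    R=ori(a); q=kinematics.inverse_kinematics(p,R); print(p,R[:2,1].round(2),None if q is None else np.round(q,2))
E
```

```text
top [ 576.20040218 -242.554092     95.83324351] [ 559.0801601  -256.98467211   20.60126409] [ 592.05039825 -226.47953886   59.99701558]
top [ 493.17261474 -229.52636257   96.3354799 ] [ 475.96478806 -245.901839     20.06461812] [ 510.77643686 -213.11058183   59.99803264]
top None 0 0
65.95434103509257
8.25211109668686
7.584042579581364
fine (array([508.24645996, 142.67353821]), 86.17698669433594, 36.91518783569336, np.float32(0.30554172))
vise top 95.6946894207424 [ 442.48712835 -134.89947007   95.69468942]
scene [ 571.96001416 -247.50075724   94.09198013] [ 555.34772634 -264.28017409   20.11206706] [ 587.27329854 -229.20940184   59.97033537]
scene [ 488.72765657 -234.16204753   93.89087733] [ 472.65570771 -250.63584189   20.03129588] [ 502.37118574 -216.58571024   59.98661921]
scene None 0 0
65.17631267745813
7.688631201367684
7.975785622045009
fine (array([506.12176514, 139.52554321]), 89.08484649658203, 39.1602783203125, np.float32(0.2972897))
vise top 93.43732501455185 [ 437.94797738 -138.67399756   93.43732501]
[[-0.92, 0.39, -0.0], [0.39, 0.92, -0.0], [-0.0, -0.0, -1.0]]
(480, 35, 60) [1. 0.] [-0.59  0.4   0.47  2.16 -0.29  0.65  0.09]
(508, 142, 100) [0.96 0.3 ] [-0.71  0.38  0.4   2.02 -0.21  0.77  0.11]
(639, 125, 150) [1.   0.06] [-0.66  0.53  0.52  1.69 -0.31  1.    0.03]
(638, -56, 150) [ 1.   -0.08] [-0.46  0.54  0.64  1.73 -0.37  1.    0.24]
(503, -72, 150) [ 1.   -0.06] [-0.6   0.33  0.75  2.04 -0.29  0.88  0.26]
(575, -242, 150) [-0. -1.] [-0.42  0.7   1.09  1.78 -0.69  1.1  -0.66]
(493, -230, 150) [-0. -1.] [-0.44  0.49  1.01  1.97 -0.51  0.96 -0.74]
(670, -215, 150) [-0. -1.] [-0.33  0.74  0.91  1.57 -0.63  1.14 -0.86]
```

Run:
```python
from h import *
ctrl.move_straight([210,470,300],velocity=250)
R=ori(0); ctrl.move_ptp([480,35,90],R)
print(ctrl.current_joint_positions().round(2),ctrl.current_time_s())
for w in(70,42):
    jaws.set_gripper(w); ctrl.move_straight([480,35,25],velocity=200)
    hit=ctrl.move_straight([480,35,-14],velocity=25,threshold=5)
    print(w,ctrl.current_grip_width(),hit,ctrl.current_tool_pos().round(1),ctrl.current_wrist_force().round(1))
    ctrl.move_straight([480,35,30],velocity=200)
print(ctrl.current_time_s())
```

```text
[-0.79  0.39  0.72  2.15 -0.38  0.74  0.19] 3.1417
70 69.99852460612563 False [480.1  35.  -13.9] [ 0.3 -0.1  0.3]
42 42.02273088741591 False [480.1  35.  -13.9] [0.9 0.3 0.6]
8.7083
```

The probe felt no contact at nominal z −14, which is suspicious; I'll look.

Run:
```python
from h import *
ctrl.move_straight([480,35,0],velocity=100)
c=read_camera("scene"); cv2.imwrite("pics/p1.png",c["img"][100:400,60:460,::-1].repeat(2,0).repeat(2,1))
P=cloud(c)[100:400,60:460].reshape(-1,3)
m=(abs(P[:,1]-35)<20)&(abs(P[:,0]-480)<60); q=P[m]; q=q[q[:,2]>5]
for a in range(5,100,6):
    s=q[(q[:,2]>=a)&(q[:,2]<a+6)]; print(a,len(s),s[:,:2].min(0).round() if len(s) else '',s[:,:2].max(0).round() if len(s) else '')
```

```text
5 0  
11 0  
17 0  
23 1 [453.  28.] [453.  28.]
29 41 [450.  22.] [504.  44.]
35 73 [445.  20.] [514.  44.]
41 97 [443.  21.] [513.  44.]
47 89 [443.  20.] [512.  44.]
53 97 [443.  21.] [513.  44.]
59 82 [443.  20.] [512.  43.]
65 75 [443.  20.] [511.  44.]
71 96 [428.  18.] [529.  45.]
77 189 [425.  18.] [531.  45.]
83 185 [423.  18.] [536.  46.]
89 140 [420.  16.] [535.  45.]
95 200 [420.  15.] [537.  46.]
```

View pics/p1.png

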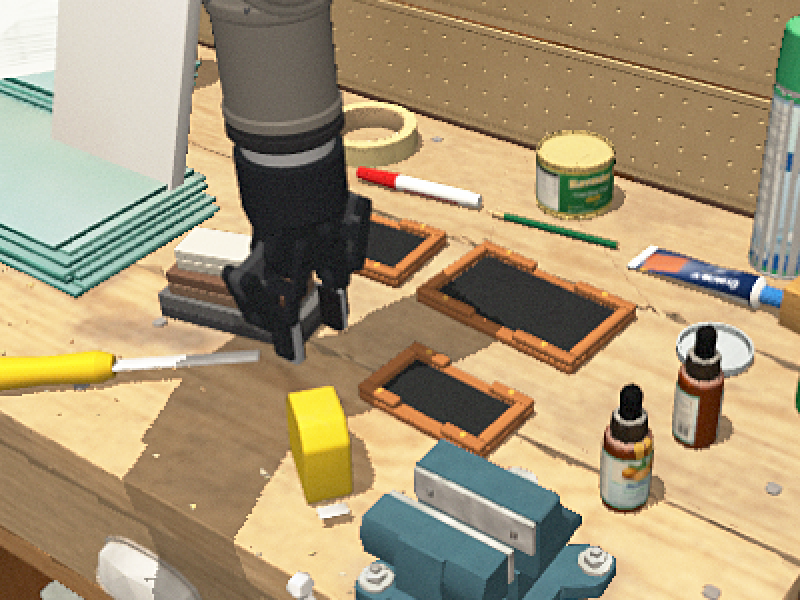

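At TCP z=0 the fingertips are clearly about 28 mm above the bench; xy agrees within scene-camera bias. I'll probe lower, with the threshold, to calibrate tip height.

Run:
```python
from h import *
for w in(42,70):
    jaws.set_gripper(w)
    ctrl.move_straight([480,35,-10],velocity=150)
    hit=ctrl.move_straight([480,35,-45],velocity=20,threshold=4)
    print(w,hit,ctrl.current_tool_pos().round(1),ctrl.current_wrist_force().round(1))
    ctrl.move_straight([480,35,10],velocity=200)
print(ctrl.current_time_s())
```

```text
42 True [480.  35. -31.] [-0.9  0.6  8.7]
70 True [480.   35.  -36.9] [-0.3  0.4  6.1]
13.3833
```

```bash
cat >> h.py <<'E'
OFF=np.array([-1.5,-1.0])            # top camera -> arm
tip=lambda w:30.5+(w-42)*0.214       # fingertip height above commanded z
def pick(xy,yaw,w,zb,clear=3,open_=12,F=60,top=100):
    R=ori(yaw); jaws.set_gripper(min(w+open_,85))
    z=zb+clear-tip(w)
    ctrl.move_ptp([*xy,top],R); ctrl.move_straight([*xy,z+15],velocity=200); ctrl.move_straight([*xy,z],velocity=60)
    jaws.set_gripper(max(w-15,0),F); f0=ctrl.current_wrist_force()
    ctrl.move_straight([*xy,z+12],velocity=40); ctrl.move_straight([*xy,top],velocity=200); ctrl.wait(.3)
    print("held w",round(ctrl.current_grip_width(),1),"F",round(float(ctrl.current_grip_force()),1),"fz",ctrl.current_wrist_force().round(2),"t",ctrl.current_time_s())
def place(xy,yaw,w,zb,clear=3,open_=10,top=100):
    R=ori(yaw); z=zb+clear-tip(w)
    ctrl.move_ptp([*xy,top],R); ctrl.move_straight([*xy,z+12],velocity=200); ctrl.wait(.2)
    hit=ctrl.move_straight([*xy,z-4],velocity=15,threshold=3)
    p=ctrl.current_tool_pos(); print("down",hit,"dz",round(p[2]-z,2),ctrl.current_wrist_force().round(1))
    jaws.set_gripper(w+open_); ctrl.move_straight([*xy,p[2]+25],velocity=80); ctrl.move_straight([*xy,top],velocity=250)
    print("t",ctrl.current_time_s())
E
python3 - <<'E'
from h import *
pick(np.array([508.2,142.7])+OFF,0.30,36,46)
c=read_camera("scene"); cv2.imwrite("pics/p2.png",c["img"][100:400,60:460,::-1].repeat(2,0).repeat(2,1))
E
```

```text
held w 34.5 F 60.0 fz [ 0.88  0.39 -0.43] t 16.7333
```

View pics/p2.png

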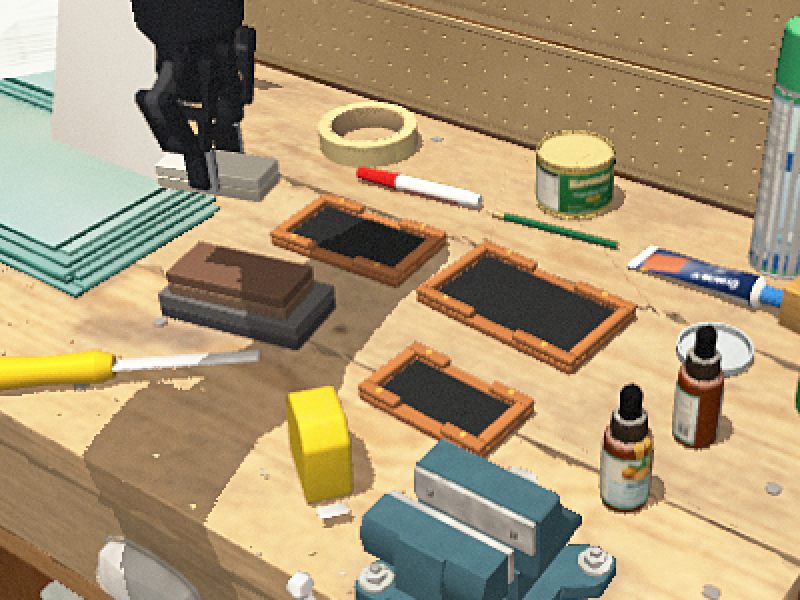

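The fine stone is held level; the medium/coarse remain undisturbed. Placing it.

Run:
```python
from h import *
place(np.array([502.6,-72])+OFF,-0.064,36,8)
c=read_camera("top"); P=cloud(c); 
for n,lo,hi,z in(("medium",38,60,46),("coarse",16,60,24)):
    m=(P[...,2]>lo)&(P[...,2]<hi); k,_=blob(m,(174,279)); print("stack",n,rect(plane(c,k,z)), np.median(P[_][:,2]))
cv2.imwrite("pics/p3.png",c["img"][150:330,120:360,::-1].repeat(3,0).repeat(3,1))
```

```text
down True dz 0.58 [-0.7 -1.1  6.5]
t 20.5417
stack medium (array([506.14154053, 136.29776001]), 108.08731079101562, 50.8588981628418, np.float32(0.22181791)) 45.843860053220624
stack coarse (array([509.06463623, 135.60647583]), 130.44052124023438, 64.90727996826172, np.float32(0.1997844)) 44.919479811942324
```

View pics/p3.png

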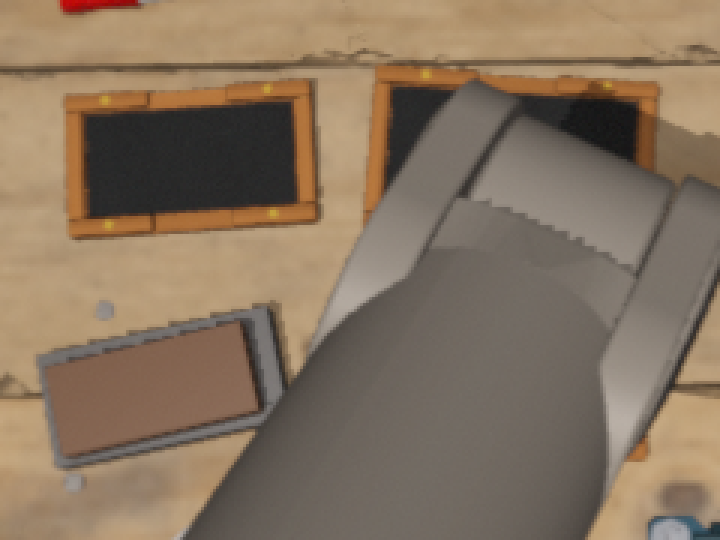

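The arm hides the fine holder; the medium stone sits square and clear on the coarse. Next, the medium stone; then I'll check fine and coarse.

Run:
```python
from h import *
pick(np.array([506.1,136.3])+OFF,0.22,50,24)
place(np.array([639.2,125.4])+OFF,0.057,50,8)
c=read_camera("top"); P=cloud(c)
m=(P[...,2]>16)&(P[...,2]<35); k,_=blob(m,(174,279)); print("coarse",rect(plane(c,k,24)), np.median(P[_][:,2]))
cv2.imwrite("pics/p4.png",c["img"][150:330,120:360,::-1].repeat(3,0).repeat(3,1))
```

```text
held w 48.6 F 62.5 fz [-0.41 -0.11 -3.1 ] t 24.3667
down True dz 0.61 [-1.  -0.6  5.3]
t 27.8917
coarse (array([509.07739258, 135.81680298]), 130.17616271972656, 64.9733657836914, np.float32(0.2023396)) 23.88802901791348
```

View pics/p4.png

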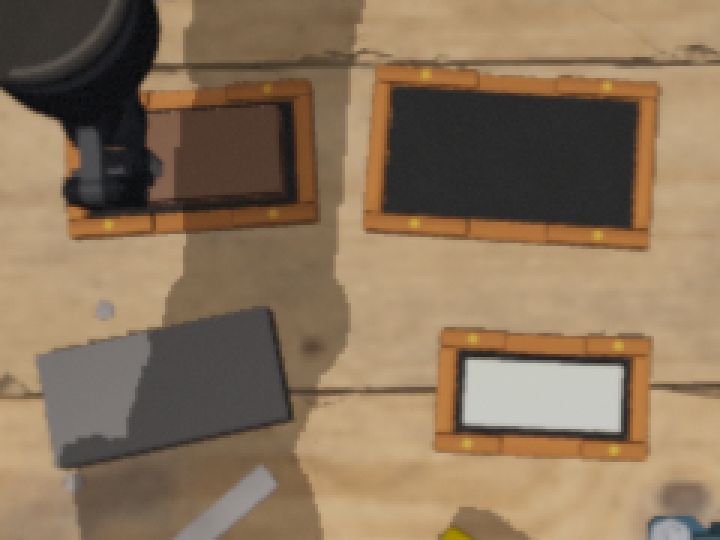

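Fine stone is centred in its holder (543,397 crop), medium is bedded at upper left (190,155), and coarse is alone at (165,385). Next, the coarse stone, opening just a little because of the chisel.

Run:
```python
from h import *
pick(np.array([509.0,135.8])+OFF,0.20,64,0,clear=2.5,open_=8,F=80)
place(np.array([638,-55.7])+OFF,-0.081,64,8,clear=2.5,open_=8)
ctrl.move_ptp([493.2-1.5,-229.6-1,140],ori(np.pi/2)); jaws.set_gripper(54)
c=read_camera("top"); P=cloud(c)
for n,s,lo in(("medium",(184,203),24),("coarse",(291,202),26),("fine",(301,281),22)):
    m=(P[...,2]>lo)&(P[...,2]<lo+12);k,l=blob(m,s);print(n,rect(plane(c,k,lo+6)),np.median(P[l][:,2]))
cv2.imwrite("pics/p5.png",c["img"][150:390,120:460,::-1].repeat(2,0).repeat(2,1))
```

```text
held w 62.5 F 88.1 fz [ 0.56 -0.45 -4.01] t 31.6833
down True dz 0.82 [-1.4  1.2  5.1]
t 35.5333
medium (array([637.17987061, 125.64120483]), 109.47583770751953, 51.719444274902344, np.float32(0.052031327)) 29.930311893302076
coarse (array([635.7802124 , -55.46113586]), 129.76193237304688, 65.01509094238281, np.float32(-0.084021844)) 31.532389718252716
fine (array([501.65472412, -72.51612854]), 85.14691925048828, 36.014732360839844, np.float32(-0.022375302)) 27.480124237129644
```

View pics/p5.png

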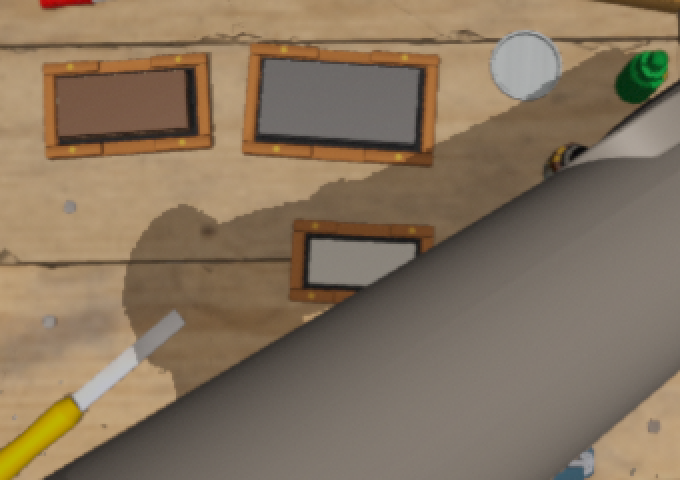

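All three stones are bedded (tops at 30, 31.5 and 27.5 mm). Now weighing the first bottle by the force difference at the same pose.

```bash
cat >> h.py <<'E'
def fz(): 
    ctrl.wait(.4); s=[]
    for _ in range(10): s.append(ctrl.current_wrist_force()[2]); ctrl.wait(.03)
    return float(np.mean(s))
def weigh(xy,z=10):
    ctrl.move_ptp([*xy,140],ori(np.pi/2)); jaws.set_gripper(54)
    ctrl.move_straight([*xy,z+35],velocity=150); a=fz()
    print("descent hit",ctrl.move_straight([*xy,z],velocity=60,threshold=6)); jaws.set_gripper(20,30)
    print("w",ctrl.current_grip_width(),ctrl.current_grip_force())
    ctrl.move_straight([*xy,z+35],velocity=60); b=fz(); print("dF",b-a,"t",ctrl.current_time_s())
E
python3 - <<'E'
from h import *
weigh(np.array([493.2,-229.6])+OFF)
c=read_camera("scene"); cv2.imwrite("pics/p6.png",c["img"][200:400,260:560,::-1].repeat(2,0).repeat(2,1))
E
```

```text
descent hit False
w 31.099464374995446 29.718492684260127
dF -1.7838881507006936 t 41.3167
```

View pics/p6.png

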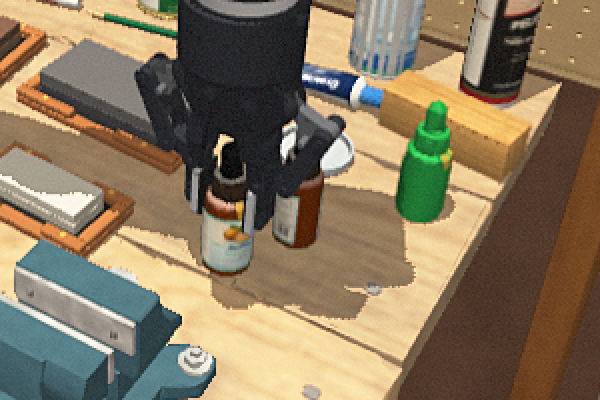

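Upright in the grip, force change 1.78 N, i.e. the full bottle. Into the dish with it.

Run:
```python
from h import *
p=ctrl.current_tool_pos(); ctrl.move_straight([p[0],p[1],150],velocity=150)
xy=np.array([670.3,-215.5])+OFF; ctrl.move_ptp([*xy,150],ori(np.pi/2))
ctrl.move_straight([*xy,28],velocity=120); ctrl.wait(.3)
hit=ctrl.move_straight([*xy,8],velocity=12,threshold=2); print(hit,ctrl.current_tool_pos().round(1),ctrl.current_wrist_force().round(1))
jaws.set_gripper(46); ctrl.wait(.2)
z=ctrl.current_tool_pos()[2]; ctrl.move_straight([*xy,z+70],velocity=80); ctrl.move_straight([*xy,160],velocity=200)
ctrl.move_ptp([480,35,160],ori(0)); ctrl.wait(.5)
for n in("scene","top"):
    c=read_camera(n); P=cloud(c).reshape(-1,3); z=P[:,2]
    for x,y in((670,-215),(575,-242)):
        r=np.hypot(P[:,0]-x,P[:,1]-y)
        m=(r<25)&(z>85)&(z<120); b=(r<30)&(z>20)&(z<58); print(n,P[m].mean(0).round(1),P[m,2].max().round(1),P[b].mean(0).round(1))
    cv2.imwrite(f"pics/p7{n}.png",(c["img"][130:430,60:500] if n=="scene" else c["img"][100:400,100:500])[:,:,::-1].repeat(2,0).repeat(2,1)[:,:800])
print(ctrl.current_time_s())
```

```text
True [ 668.8 -216.5   13.5] [-0.6  0.4  4.9]
scene [ 664.9 -219.5   95.1] 105.1 [ 657.9 -224.3   42.1]
scene [ 572.1 -247.4   93.9] 102.2 [ 563.5 -250.5   39.6]
top [ 668.7 -216.    98.4] 105.7 [ 658.6 -211.3   41.2]
top [ 576.2 -242.5   95.8] 104.6 [ 569.9 -235.3   43.2]
49.425
```

```bash
python3 -c "
import cv2
a=cv2.imread('pics/p7scene.png');b=cv2.imread('pics/p7top.png')
cv2.imwrite('pics/p8.png',cv2.hconcat([cv2.resize(a,(400,300)),cv2.resize(b,(400,300))]))"
```

```text
(no output)
```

View pics/p8.png

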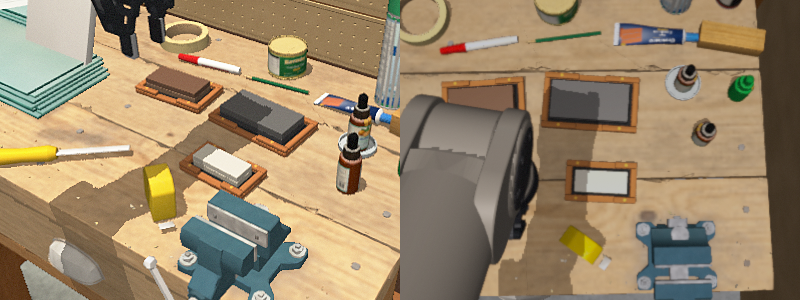

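The full bottle stands upright in the dish (top at 105 mm), the other is untouched on the bench, and all three stones are bedded flat. Handing in.

```bash
python3 -c "
from cell import ctrl
print(ctrl.sign_off())"
```

```text
the job is handed in; nothing more can be done
None
```

I handed the job in at about 50 s: all three stones lie flat in their own holders, the full bottle (1.78 N on lifting) stands in the drip dish, and the other bottle, never lifted, is upright on the bench clear of the dish.

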